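Bridge the long spoon across two pots

ROBOT

A 7-joint arm with a two-finger parallel gripper is mounted at the origin on a cart in front of the work surface, level with it; the furniture and walls round the work are solid. World frame = base frame: x ahead of the robot, y to its left, z up, the work surface at z = 0. Lengths are in m, angles in rad, forces in N, time in s.
With the tool pointing down it reaches from about 0.425 to 0.825 m from the base axis. Payload 3.6 kg.
Tool frame: the origin (TCP) lies at the very end of the fingers, on their centre line; the grasp point (between the pads) lies 19 mm behind it; z points along the fingers, y is the line along which they close (so a half turn about z gives the same grasp; the last joint's range is limited). The gripper opens to 85 mm and grips with 20 to 120 N. Pads are 22 mm wide; open, the fingers measure 114 mm over their backs; the gripper's body (76 mm by 85 mm) begins 54 mm behind the grasp point. The pads swing forward as they close: fully open they stand 13 mm farther back than shut.
Start: joints at [-1.149, 0.615, -0.013, 1.423, 0.008, 1.103, -0.04], TCP at [0.281, 0.586, 0.231] pointing down, gripper open.
Joint ranges: [-3.12, 3.12], [-0.3, 2.06], [-1.34, 1.32], [0.26, 2.42], [-1.36, 4.5], [0.01, 1.98], [-2.84, 2.84]. Speed limits (rad/s): [2.79, 2.79, 3.14, 3.14, 3.14, 3.14, 3.14].

INTERFACE

Orientations are given as [roll, pitch, yaw] about the fixed x, y, z axes, in that order (R = Rz(yaw) Ry(pitch) Rx(roll)).
In Python, from station import read_state, snapshot, calibration, hand_in gives the robot as it stands.
- The arm moves only by the tool carry_out, never from a script. Its argument "increments" is text: rows parted by semicolons, each of 7 numbers parted by spaces: the gripper command: -1 is shut, 1 is fully open, values between are in proportion, then the shift along the tool's x, y, z in units of 0.03 m (1.0 is 0.03 m), then the turn, a rotation vector about the tool's x, y, z in units of 6 degrees (1.0 is 6 degrees). A call has 1 to 10 rows; each row shifts and turns the commanded pose from where the row before left it, along the tool's axes as they then stand; what a row does not reach is not made up. A row lasts 1/8 s, in which the tool goes at most 62.5 mm and 10.7 degrees, less where a joint would pass 70% of its speed; a pose out of reach is approached as far as the arm can. A call with a number of a shift or a turn outside -1 to 1 is refused whole. A call with a gripper value outside its range is refused whole. The fingers move at their own pace and stop on an object; "newtons" is the grip in N (left out, the last holds). Time passes only in rows, so rows that do not move let the fingers close. It gives the time, the measured TCP pose, the force, the opening and the grip force at its end, in the units of the state.
- read_state(): the state, without advancing time (a new reading comes with each control period).
- snapshot(name): name is "scene" or "top" or "wrist"; returns the picture (420x560x3 uint8, blue, green, red); there is no depth.
- calibration(name): a dict with "K" (3x3 intrinsics, pixels), "dist" ([k1, k2, p1, p2, k3] as OpenCV has them; the pictures are not rectified), "origin" and "rotation" of the camera in the world; the wrist camera has in their place "T_tool_cam" (4x4, takes a point from camera to tool coordinates, whose origin is the TCP and whose axes are the flange's). Camera axes: x right, y up, looking along -z (the intrinsics and any distortion apply to the point x, -y, -z); pixel columns grow to the right and rows downward; lengths in m; the calibration is good to about 2 mm. A picture is of the moment at which its call begins: read the wrist's pose just before it. calibration takes no time and is no camera call.
- hand_in(): hands the job in; it is judged then, once.
The state is a dict: "clock": time; "qpos": joint angles; "qvel": joint speeds; "joint_torque": joint torques, N m; "eef_pos": TCP position; "orientation": TCP orientation; "wrist_force": force on the tool from outside, world axes, zero at the start; "torque": the same for the moment, N m; "width": finger opening in m; "gripper_force": force on a finger pad.
Only numpy, scipy, OpenCV 4.12 (cv2) and the standard library are available. Lean on these libraries where they do the work, as an engineer would, in place of code of your own. Each camera call takes 0.05 s, during which the arm holds its last target. There are 200 camera calls.

TASK

Rest the long serving spoon across the two small dark glass pots like a bridge, so that it can dry clear of the worktop: the head end lies over the mouth of one pot, the handle over the mouth of the other (either way round) and the spoon's slim neck over the gap between them. Leave both pots standing where they are.

Things in the scene. Friction and masses are not known exactly. Their poses are not given: they have to be found in the camera images.
- spoon: The long serving spoon with black head and pale handle, 315 long, 66 wide at the head, 25 high. Origin at the middle of its length, on its underside; x runs to the head, z up. Head x 64 to 157; slim neck 12 wide, x -35 to 65, its top 25 high; handle 24 wide, x -158 to -35. It lies level, head and handle at about the same height. Balances at x = 15, the place to grip. About 80 g.
- pot_a: The larger of the two small dark grey-green open glass pots: round, 72 wide, 54 high, loose, 150 g. Origin at the centre of its underside, z up. The centres of the two pots stand 180 to 200 apart.
- pot_b: The other small dark grey-green open glass pot: round, 65 wide, 54 high, loose, 150 g. Origin at the centre of its underside, z up.

How it is judged:
At the end, for the whole second after the job is handed in: The spoon lies at rest on both pots, within 0.2 rad of level, its long middle line passing within 25 mm of the centre of each pot, one pot more than 60 mm towards the head and the other more than 30 mm towards the handle from its origin; both pots upright and within 30 mm of where they stood (contact force between spoon and pot_a above 0.05 N and contact force between spoon and pot_b above 0.05 N and height (world z) of spoon between 0.04 and 0.07 m and angle between spoon's own z axis and vertical below 0.2 rad and y of pot_a in the frame of spoon between -0.025 and 0.025 m and y of pot_b in the frame of spoon between -0.025 and 0.025 m and ((x of pot_a in the frame of spoon above 0.06 m and x of pot_b in the frame of spoon below -0.03 m) or (x of pot_b in the frame of spoon above 0.06 m and x of pot_a in the frame of spoon below -0.03 m)) and distance of each of pot_a, pot_b from where it was at the start of the episode below 0.03 m and angle between each of pot_a, pot_b's own z axis and vertical below 0.1 rad and linear speed of spoon below 0.02 m/s); the robot touches nothing.
It also fails if it takes over 38 s, if anything falls off the work surface, if the arm or the gripper's body presses on something with over 40 N, if the wrist force passes 120 N, or if a joint passes its speed limit or range.

## Working session

There is one attempt and no reset: what is moved stays moved. The work goes in short steps, Python scripts to look and compute and a tool call to move; the robot and the scene stay as the last step left them, time stands still between calls to the robot, and variables do not carry over. Pictures are saved under pics/ and viewed, at most 10 in all, crops included, and the job is handed in when it is done.

Besides the shell and the picture viewer there is one more tool, called by a JSON object that holds its "method" and its "body". carry_out: Moves the arm, as the interface text tells. Its arguments: {"type":"object","properties":{"increments":{"type":"string"},"newtons":{"type":"number"}},"required":["increments"]}

```bash
mkdir -p pics
cat > h.py <<'E'
import numpy as np, cv2
from station import *
from scipy.spatial.transform import Rotation as R
def cam(name):
    c=calibration(name); K=np.array(c["K"]); d=np.array(c["dist"])
    if "origin" in c: return K,d,np.array(c["origin"]),np.array(c["rotation"])
    s=read_state(); T=np.array(c["T_tool_cam"]); Rt=R.from_euler('xyz',s["orientation"]).as_matrix()
    return K,d,np.array(s["eef_pos"])+Rt@T[:3,3],Rt@T[:3,:3]
def toplane(C,px,z):
    K,d,o,Rm=C
    u=cv2.undistortPoints(np.array(px,float).reshape(-1,1,2),K,d)[:,0]
    r=np.c_[u[:,0],-u[:,1],-np.ones(len(u))]@Rm.T
    return o+r*((z-o[2])/r[:,2])[:,None]
E
python3 - <<'E'
from h import *
s=read_state();print({k:np.round(v,3) for k,v in s.items()})
for n in("scene","top"):cv2.imwrite(f"pics/{n}0.png",snapshot(n))
E
```

```text
{'clock': np.float64(0.0), 'qpos': array([-1.149,  0.616, -0.013,  1.425,  0.008,  1.103, -0.04 ]), 'qvel': array([ 0.001,  0.001,  0.001, -0.001,  0.   ,  0.   , -0.001]), 'joint_torque': array([-0.0000e+00, -4.6920e+01,  2.5900e-01, -1.7104e+01,  1.0000e-02,
        1.0000e-02,  0.0000e+00]), 'eef_pos': array([0.281, 0.585, 0.23 ]), 'orientation': array([-3.139,  0.   ,  2.694]), 'wrist_force': array([ 0.24 , -0.047,  0.179]), 'torque': array([ 0.018,  0.002, -0.013]), 'gripper_force': np.float64(0.0), 'width': np.float64(0.086)}
```

View pics/top0.png

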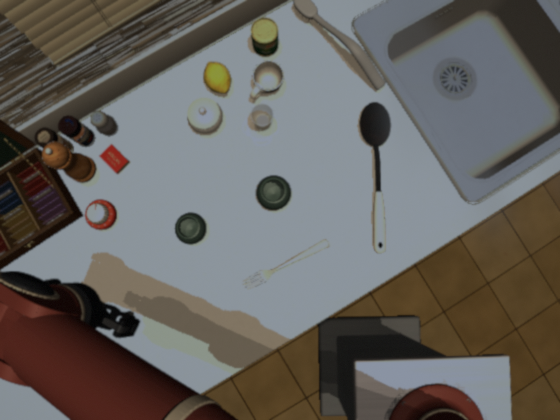

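View pics/scene0.png

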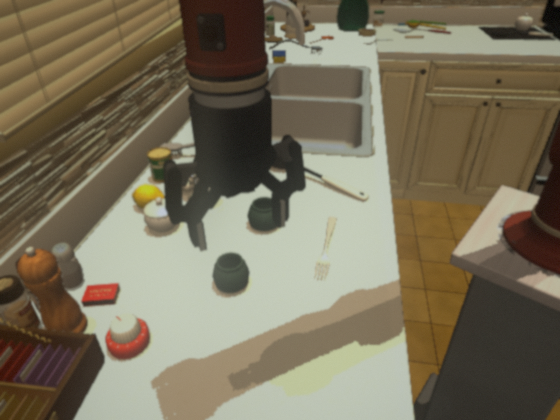

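Top view: the pots are at about px (273,193) and (190,228). The spoon runs from its head at (375,123) to its handle end at (379,250). In the scene view the arm partly hides the spoon.

Run:
```python
from h import *
im=cv2.imread("pics/top0.png"); C=cam("top"); print(C[2],C[3].round(2))
g=cv2.cvtColor(im,cv2.COLOR_BGR2GRAY)
def blob(m,near):
    n,l,st,ce=cv2.connectedComponentsWithStats(m.astype(np.uint8)); i=1+np.argmin(np.hypot(*(ce[1:]-near).T)+1e3*(st[1:,4]<60))
    return l==i
for nm,p in(("p1",(273,193)),("p2",(190,228))):
    b=blob(g<95,p); c=max(cv2.findContours(b.astype(np.uint8),0,1)[0],key=cv2.contourArea)
    (x,y),r=cv2.minEnclosingCircle(c)
    e=cv2.fitEllipse(cv2.convexHull(c));print(nm,e)
    for z in(.03,.045):
        q=toplane(C,[e[0]],z)[0]
        w=toplane(C,cv2.convexHull(c)[:,0],z);print(z,q.round(4),"diam",(2*np.sqrt(cv2.contourArea(w[:,:2].astype(np.float32))/np.pi)).round(4))
b=blob(g<95,(376,135)); ys,xs=np.nonzero(b);
print("dark",xs.min(),xs.max(),ys.min(),ys.max())
for y in range(100,196,5): print(y,xs[ys==y].min() if (ys==y).any() else None,xs[ys==y].max() if (ys==y).any() else None,end='; ')
hsv=cv2.cvtColor(im,cv2.COLOR_BGR2HSV)
print(im[180:262:8,379], im[220,360:400:4])
cv2.imwrite("pics/crop.png",cv2.resize(im[90:270,320:440],None,fx=3.3,fy=3.3,interpolation=2))
```

```text
[0.327031   0.3005116  1.08026471] [ 0.13  0.01 -1.59]
p1 ((273.0537109375, 192.54656982421875), (34.883705139160156, 35.4088134765625), 34.30302047729492)Traceback (most recent call last):
  File "<stdin>", line 12, in <module>
  File "h.py", line 13, in toplane
    return o+r*((z-o[2])/r[:,2])[:,None]
                         ~^^^^^
IndexError: too many indices for array: array is 1-dimensional, but 2 were indexed
```

```bash
sed -i 's/np.array(c\["rotation"\])/R.from_euler("xyz",c["rotation"]).as_matrix()/' h.py
python3 - <<'E'
from h import *
im=cv2.imread("pics/top0.png"); C=cam("top")
g=cv2.cvtColor(im,cv2.COLOR_BGR2GRAY)
def blob(m,near):
    n,l,st,ce=cv2.connectedComponentsWithStats(m.astype(np.uint8)); i=1+np.argmin(np.hypot(*(ce[1:]-near).T)+1e3*(st[1:,4]<60))
    return l==i
for nm,p in(("p1",(273,193)),("p2",(190,228))):
    b=blob(g<95,p); c=max(cv2.findContours(b.astype(np.uint8),0,1)[0],key=cv2.contourArea)
    e=cv2.fitEllipse(cv2.convexHull(c));print(nm,e)
    for z in(.03,.045):
        q=toplane(C,[e[0]],z)[0]
        w=toplane(C,cv2.convexHull(c)[:,0],z);print(z,q.round(4),"diam",(2*np.sqrt(cv2.contourArea(w[:,:2].astype(np.float32))/np.pi)).round(4))
b=blob(g<95,(376,135)); ys,xs=np.nonzero(b);
print("dark",xs.min(),xs.max(),ys.min(),ys.max())
for y in range(100,196,8): print(y,xs[ys==y].min() if (ys==y).any() else None,xs[ys==y].max() if (ys==y).any() else None,end='; ')
print(toplane(C,[[375,102],[375,123],[376,165],[377,190],[380,251]],.015).round(3))
cv2.imwrite("pics/crop.png",cv2.resize(im[90:270,320:440],None,fx=3.3,fy=3.3,interpolation=2))
E
```

```text
p1 ((273.0537109375, 192.54656982421875), (34.883705139160156, 35.4088134765625), 34.30302047729492)
0.03 [0.4904 0.3166 0.03  ] diam 0.0705
0.045 [0.488  0.3164 0.045 ] diam 0.0695
p2 ((190.16107177734375, 228.07997131347656), (31.22556495666504, 31.58690643310547), 24.641374588012695)
0.03 [0.4214 0.484  0.03  ] diam 0.0623
0.045 [0.42   0.4814 0.045 ] diam 0.0614
dark 359 390 102 191
100 None None; 108 364 384; 116 360 388; 124 359 390; 132 360 389; 140 364 385; 148 373 378; 156 374 379; 164 374 380; 172 375 380; 180 375 380; 188 375 380; [[0.682 0.1   0.015]
 [0.636 0.102 0.015]
 [0.546 0.104 0.015]
 [0.494 0.104 0.015]
 [0.37  0.103 0.015]]
```

View pics/crop.png

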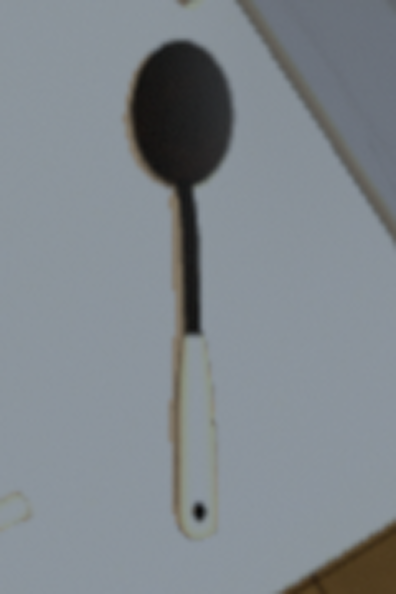

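The spoon axis lies along world +x, with its grip point at about (0.541, 0.103). Pot A is at (0.489, 0.317) and pot B at (0.4205, 0.483). I'll turn to yaw π and travel.

{"method": "carry_out", "body": {"increments": "1 0 0 0 0 0 -0.854;1 0 0 0 0 0 -0.854;1 0 0 0 0 0 -0.854;1 0 0 0 0 0 -0.854;1 0 0 0 0 0 -0.854;1 -0.48 -0.9 0 0 0 0;1 -0.48 -0.9 0 0 0 0;1 -0.48 -0.9 0 0 0 0;1 -0.48 -0.9 0 0 0 0;1 -0.48 -0.9 0 0 0 0", "newtons": 40}}

```text
clock: 1.35
eef_pos: [0.3536, 0.4496, 0.2308]
orientation: [-3.141, -0.001, 3.141]
wrist_force: [-0.1, 0.0, 0.4]
width: 0.0852
gripper_force: 0.0
```

{"method": "carry_out", "body": {"increments": "1 -0.48 -0.9 0 0 0 0;1 -0.48 -0.9 0 0 0 0;1 -0.48 -0.9 0 0 0 0;1 -0.48 -0.9 0 0 0 0;1 -0.48 -0.9 0 0 0 0;1 -0.48 -0.9 0 0 0 0;1 -0.48 -0.9 0.5 0 0 0;1 -0.48 -0.9 0.5 0 0 0;1 -0.48 -0.9 0.5 0 0 0;1 0 0 0 0 0 0"}}

```text
clock: 2.6
eef_pos: [0.4831, 0.2041, 0.1848]
orientation: [-3.138, -0.003, 3.135]
wrist_force: [-0.5, -0.9, -0.7]
width: 0.0859
gripper_force: 0.0
```

{"method": "carry_out", "body": {"increments": "1 -0.48 -0.84 0.3 0 0 0;1 -0.48 -0.84 0.3 0 0 0;1 -0.48 -0.84 0.3 0 0 0;1 -0.48 -0.84 0.3 0 0 0;1 0 0 0 0 0 0;1 0 0 0 0 0 0"}}

```text
clock: 3.35
eef_pos: [0.5398, 0.109, 0.1506]
orientation: [3.14, -0.0, -3.14]
wrist_force: [1.2, 0.7, 0.4]
width: 0.0854
gripper_force: 0.0
```

Run:
```python
from h import *
s=read_state(); print(s["eef_pos"],s["orientation"])
C=cam("wrist"); im=snapshot("wrist"); cv2.imwrite("pics/w1.png",im)
print(C[2].round(3), toplane(C,[[0,0],[280,210],[560,420]],.02).round(3))
```

```text
[0.5398179  0.10899634 0.15059867] [ 3.14000386e+00 -2.56433879e-04 -3.14009097e+00]
[0.473 0.109 0.293] [[ 0.379 -0.106  0.02 ]
 [ 0.55   0.114  0.02 ]
 [ 0.803  0.441  0.02 ]]
```

View pics/w1.png

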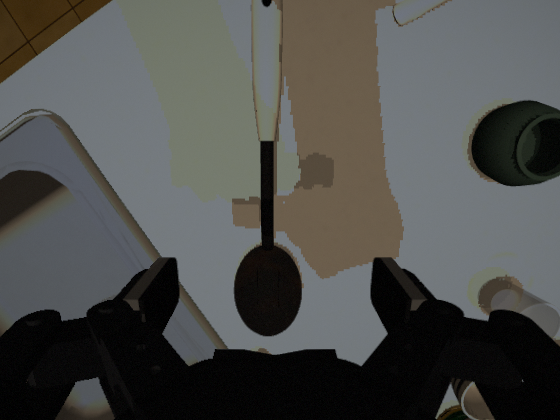

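The wrist view shows the neck running from px (266,141) at the handle joint to (267,246) at the head, with the head tip at (267,335). Pot A's mouth is near (545,145).

Run:
```python
from h import *
C=cam("wrist"); im=cv2.imread("pics/w1.png")
print(toplane(C,[[266.5,141],[266.5,180],[267,220],[267,246]],.02).round(4),toplane(C,[[267,335]],.012).round(4))
print("pot rim outer/ mouth",toplane(C,[[545,145]],.054).round(4))
```

```text
[[0.4902 0.1028 0.02  ]
 [0.523  0.1026 0.02  ]
 [0.5588 0.1029 0.02  ]
 [0.5835 0.1028 0.02  ]] [[0.6841 0.1022 0.012 ]]
pot rim outer/ mouth [[0.4888 0.3139 0.054 ]]
```

{"method": "carry_out", "body": {"increments": "1 0 -0.21 0.9 0 0 0;1 0 0 0.9 0 0 0;1 0 0 0.9 0 0 0;1 0 0 0.9 0 0 0;1 0 0 0.7 0 0 0;1 0 0 0.5 0 0 0;1 0 0 0 0 0 0;1 0 0 0 0 0 0"}}

```text
clock: 4.4
eef_pos: [0.5409, 0.1012, 0.0071]
orientation: [3.141, 0.001, 3.142]
wrist_force: [0.9, -0.8, 0.4]
width: 0.085
gripper_force: 0.0
```

{"method": "carry_out", "body": {"increments": "-1 0 0 0 0 0 0;-1 0 0 0 0 0 0;-1 0 0 0 0 0 0;-1 0 0 0 0 0 0;-1 0 0 0 0 0 0;-1 0 0 0 0 0 0;-1 0 0 0 0 0 0;-1 0 0 0 0 0 0", "newtons": 40}}

```text
clock: 5.4
eef_pos: [0.5404, 0.1007, 0.0064]
orientation: [3.142, 0.0, 3.141]
wrist_force: [0.2, 0.3, 2.3]
width: 0.01
gripper_force: 41.4
```

{"method": "carry_out", "body": {"increments": "-1 0 0 -0.4 0 0 0;-1 0 0 -0.7 0 0 0;-1 0 0 -0.7 0 0 0;-1 0 0 -0.7 0 0 0;-1 0 0 -0.7 0 0 0;-1 0 0 -0.7 0 0 0;-1 0 0 -0.4 0 0 0;-1 0 0 0 0 0 0"}}

```text
clock: 6.4
eef_pos: [0.5407, 0.1007, 0.1361]
orientation: [3.141, 0.002, 3.141]
wrist_force: [0.1, -0.4, -1.3]
width: 0.0101
gripper_force: 41.1
```

{"method": "carry_out", "body": {"increments": "-1 0 0 0 0 0 0.5;-1 0 0 0 0 0 0.8;-1 0 0 0 0 0 1;-1 0 0 0 0 0 1;-1 0 0 0 0 0 1;-1 0 0 0 0 0 1;-1 0 0 0 0 0 1;-1 0 0 0 0 0 1;-1 0 0 0 0 0 1;-1 0 0 0 0 0 1"}}

```text
clock: 7.65
eef_pos: [0.5395, 0.1006, 0.1341]
orientation: [-3.139, -0.001, 2.164]
wrist_force: [0.3, -0.0, -1.7]
width: 0.0096
gripper_force: 41.1
```

{"method": "carry_out", "body": {"increments": "-1 0 0 0 0 0 1;-1 0 0 0 0 0 0.6;-1 0 0 0 0 0 0.37;-1 0 0 0 0 0 0;-1 0 0 0 0 0 0"}}

```text
clock: 8.28
eef_pos: [0.5402, 0.1006, 0.1351]
orientation: [-3.141, -0.0, 1.961]
wrist_force: [0.3, -0.4, -1.0]
width: 0.01
gripper_force: 41.1
```

Run:
```python
from h import *
s=read_state(); print(s["eef_pos"],s["orientation"],s["width"])
M=R.from_euler('xyz',s["orientation"]).as_matrix()
print("units",M.T@(np.array([.4548,.400,s["eef_pos"][2]])-s["eef_pos"])/.03)
cv2.imwrite("pics/w2.png",snapshot("wrist"))
```

```text
[0.54015129 0.1006314  0.13507138] [-3.14104396e+00 -7.39953191e-05  1.96140143e+00] 0.009985973482059258
units [1.03105714e+01 1.16871590e+00 1.21668904e-04]
```

View pics/w2.png

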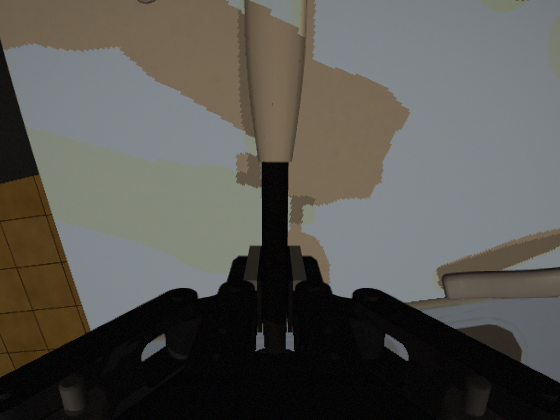

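The wrist view shows the spoon held straight between the pads, its handle joint at px (275,162), aligned with the tool x axis.

{"method": "carry_out", "body": {"increments": "-1 0.5 0.05 0 0 0 0;-1 0.9 0.1 0 0 0 0;-1 0.9 0.1 0 0 0 0;-1 0.9 0.1 0 0 0 0;-1 0.9 0.1 0 0 0 0;-1 0.9 0.1 0 0 0 0;-1 0.9 0.1 0 0 0 0;-1 0.9 0.1 0 0 0 0;-1 0.9 0.1 0 0 0 0;-1 0.9 0.1 0 0 0 0"}}

```text
clock: 9.57
eef_pos: [0.4672, 0.3522, 0.1353]
orientation: [-3.141, -0.001, 1.962]
wrist_force: [0.7, -0.2, -1.5]
width: 0.01
gripper_force: 41.1
```

{"method": "carry_out", "body": {"increments": "-1 0.9 0.1 0 0 0 0;-1 0.5 0.1 0 0 0 0;-1 0.31 0.02 0 0 0 0;-1 0 0 0 0 0 0;-1 0 0 0 0 0 0;-1 0 0 0 0 0 0"}}

```text
clock: 10.32
eef_pos: [0.4558, 0.3989, 0.1354]
orientation: [-3.142, 0.001, 1.959]
wrist_force: [-0.4, 0.4, -1.3]
width: 0.0095
gripper_force: 41.1
```

Run:
```python
from h import *
s=read_state(); print(s["eef_pos"],s["orientation"],s["width"])
C=cam("wrist"); w=snapshot("wrist"); t=snapshot("top")
M=R.from_euler('xyz',s["orientation"]).as_matrix()
q=toplane(C,[[275,162]],s["eef_pos"][2]+.019)[0]; print("joint in tool",M.T@(q-s["eef_pos"]))
cv2.imwrite("pics/wt.png",np.hstack([w[:, :],t[60:320,60:420].repeat(1,0)[:260].copy() if 0 else cv2.resize(t[120:300,130:330],(240,420))[:, :240]]))
```

```text
[0.45579064 0.39891987 0.13541128] [-3.14157202e+00  6.34492213e-04  1.95898184e+00] 0.009543433651917238
joint in tool [ 5.10985559e-02  6.08056413e-05 -1.90324267e-02]
```

View pics/wt.png

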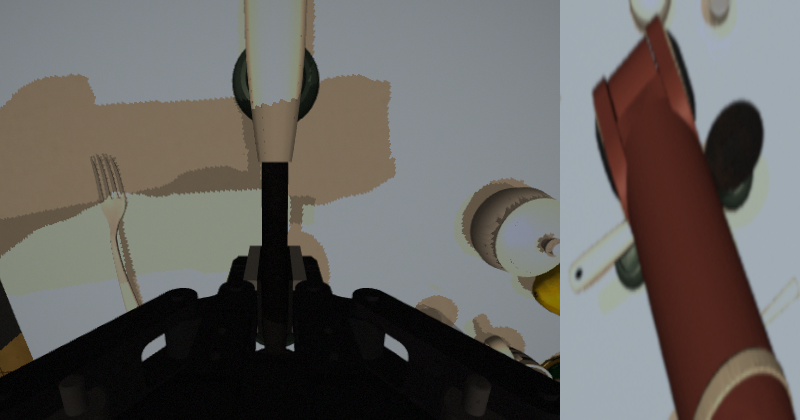

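The handle is centred over pot B, and the top view shows the head over pot A. I'm lowering to about 3 mm above contact.

{"method": "carry_out", "body": {"increments": "-1 0 0 0.4 0 0 0;-1 0 0 0.5 0 0 0;-1 0 0 0.5 0 0 0;-1 0 0 0.5 0 0 0;-1 0 0 0.3 0 0 0;-1 0 0 0.15 0 0 0;-1 0 0 0 0 0 0;-1 0 0 0 0 0 0"}}

```text
clock: 11.42
eef_pos: [0.4556, 0.4003, 0.0653]
orientation: [3.14, -0.0, 1.961]
wrist_force: [-0.1, 0.8, -0.4]
width: 0.0099
gripper_force: 41.1
```

{"method": "carry_out", "body": {"increments": "-1 0 0 0.05 0 0 0;-1 0 0 0.05 0 0 0;-1 0 0 0 0 0 0;-1 0 0 0 0 0 0"}}

```text
clock: 11.92
eef_pos: [0.4552, 0.4001, 0.0618]
orientation: [-3.142, -0.0, 1.961]
wrist_force: [-0.8, -0.1, -1.6]
width: 0.0099
gripper_force: 41.1
```

{"method": "carry_out", "body": {"increments": "-1 0 0 0.04 0 0 0;-1 0 0 0 0 0 0;-1 0 0 0.04 0 0 0;-1 0 0 0 0 0 0;-1 0 0 0 0 0 0"}}

```text
clock: 12.55
eef_pos: [0.4552, 0.4001, 0.0594]
orientation: [-3.142, 0.0, 1.961]
wrist_force: [-0.0, 0.2, -1.2]
width: 0.01
gripper_force: 41.1
```

{"method": "carry_out", "body": {"increments": "-1 0 0 0.05 0 0 0;-1 0 0 0 0 0 0;-1 0 0 0 0 0 0"}}

```text
clock: 12.92
eef_pos: [0.4552, 0.4001, 0.0579]
orientation: [3.142, 0.0, 1.961]
wrist_force: [0.6, -0.1, -0.9]
width: 0.0098
gripper_force: 41.1
```

{"method": "carry_out", "body": {"increments": "-1 0 0 0.03 0 0 0;-1 0 0 0 0 0 0;-1 0 0 0 0 0 0"}}

```text
clock: 13.3
eef_pos: [0.4553, 0.4002, 0.0574]
orientation: [3.141, -0.0, 1.961]
wrist_force: [-0.8, -0.3, 3.1]
width: 0.0098
gripper_force: 41.7
```

The wrist force shows contact at 3.1 N, so I'm releasing.

{"method": "carry_out", "body": {"increments": "-0.7 0 0 0 0 0 0;-0.6 0 0 0 0 0 0;-0.4 0 0 0 0 0 0;-0.1 0 0 0 0 0 0;0.1 0 0 0 0 0 0;0.1 0 0 0 0 0 0;0.1 0 0 0 0 0 0"}}

```text
clock: 14.18
eef_pos: [0.4552, 0.4001, 0.057]
orientation: [3.142, -0.0, 1.961]
wrist_force: [-0.1, -0.5, -0.1]
width: 0.0469
gripper_force: 0.0
```

{"method": "carry_out", "body": {"increments": "0.1 0 0 -0.2 0 0 0;0.1 0 0 -0.5 0 0 0;0.1 0 0 -0.8 0 0 0;0.1 0 0 -0.9 0 0 0;0.1 0 0 -0.9 0 0 0;0.1 0 0 -0.9 0 0 0;0.1 0 0 -0.5 0 0 0;0.1 0 0 0 0 0 0;0.1 0 0 0 0 0 0"}}

```text
clock: 15.3
eef_pos: [0.4545, 0.3996, 0.197]
orientation: [-3.14, 0.001, 1.961]
wrist_force: [0.4, -0.1, -0.2]
width: 0.047
gripper_force: 0.0
```

Run:
```python
from h import *
w=snapshot("wrist"); t=snapshot("scene")
cv2.imwrite("pics/wt2.png",np.hstack([cv2.resize(w,(400,300)),cv2.resize(t[140:340,120:387],(400,300))]))
```

```text
(no output)
```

View pics/wt2.png

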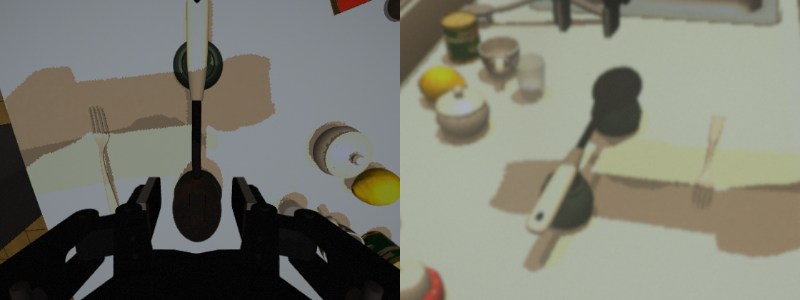

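The spoon rests across both pots, with the handle centred on pot B (wrist px ~198,65) and the head on pot A. The arm is clear.

```bash
python3 -c "from station import hand_in;print(hand_in())"
```

```text
the job is handed in; nothing more can be done
None
```

The spoon rests as a bridge across both pots, head on pot A and handle on pot B, with the arm clear; I handed the job in at about 15 s, but the hand-in gave no verdict.

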